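# Load the fuller fastener magazine into the press feeder

## Task

The press is about to start a long run: lift each of the two closed fastener magazines clear of the tray to feel which is the heavier (fuller) one, then put the heavier one into the well of the feeder dock and press it down past the spring catch until it sits fully home on the pad at the bottom of the well, finishing with a firm push of about 20 N to seat it, never ramming it. Leave the lighter one standing upright in the tray, let go of everything, and do not disturb the other things on the bench.

Things in the scene. Friction and masses are not known exactly. Their poses are not given: they have to be found in the camera images.
- magazine_a: closed fastener magazine, aluminium with black lid, looks the same as magazine_b, but one weighs at least 0.2 kg more (the heavier 0.6 to 0.8 kg, the lighter 0.25 to 0.4 kg). Stands in the tray. 70 mm (its x) x 40 mm (its y) x 125 mm high, the same either way round. Origin: centre of its underside, z up. Grip it across the 40 mm, 85 to 110 mm up. Foot bevelled; a notch in each narrow end 10 to 45 mm up; a black line round it 58 to 61 mm up
- magazine_b: closed fastener magazine, aluminium with black lid, looks the same as magazine_a, but one weighs at least 0.2 kg more (the heavier 0.6 to 0.8 kg, the lighter 0.25 to 0.4 kg). Stands in the tray. 70 mm (its x) x 40 mm (its y) x 125 mm high, the same either way round. Origin: centre of its underside, z up. Grip it across the 40 mm, 85 to 110 mm up. Foot bevelled; a notch in each narrow end 10 to 45 mm up; a black line round it 58 to 61 mm up
- tray: steel tray fixed to the bench, 200 mm (its x) by 270 mm (its y), rim 22 mm high, walls and floor 4 mm thick. Origin: centre of its underside
- dock: feeder dock of the press, fixed to the bench: 12 mm base plate 110 mm wide, an open-topped aluminium well for one magazine, and a beige feeder housing (67 mm high) 95 to 165 mm from the well's centre on its +x side. Origin: on the bench under the well's centre; x along the well's 73 mm length, y across its 43 mm width (1.5 mm play round a magazine, either way round)
- well_floor (a point): centre of the well's floor, 14 mm above the bench, axes as the dock. Straight walls to 58 mm above the floor, then a rim flaring outward 4 mm up to 66 mm. The magazine lands hard on a pad screwed up 0 to 12 mm above this floor, different each time and to be felt; home = resting on the pad. More than 40 N between dock and magazine or arm is ramming
- catch (a joint): travel (m) of the spring catch, a 20 mm roller in the well's +x wall, axis 34 mm above the floor. 0 = out, also when a magazine is home with its notch at the roller; the foot pushes it in (up to 8 mm) on the way. A magazine just set in stops on it about 38 mm high; going on takes 10 to 20 N in all, weight included, easing and then snapping downward below 24 mm; clear of it from 15 mm down
- punch: steel punch standing in the tray, 22 mm across, 58 mm high. Bystander; origin at the centre of its underside
- anvil: steel anvil standing in the tray, 28 mm across, 32 mm high. Bystander; origin at the centre of its underside
- hex_key: hex key lying flat on the bench before the dock, 103 mm by 36 mm, 8 mm thick. Bystander; origin under the middle of its long leg
- turret: four-station tool turret, about 125 mm across, 28 mm high. Bystander; origin at the centre of its underside
- stud_jar: white jar of studs with black cap, 64 mm across, 85 mm high. Bystander; origin at the centre of its underside
- wrench: steel wrench lying on the bench, 130 mm long. Bystander; origin at the centre of its underside
Things that resemble listed ones, but are neither listed nor needed, are in the scene too. Leave any orange, pink or red look-alike of the magazine_b alone.

How it is judged:
On the way, in this order (a step that is already met when the one before it is completed fails the run):
1. the lighter magazine has been lifted clear of the tray and felt while the heavier one (over 0.5 kg, so bearing on the tray with over 4.9 N) stands in the tray (((height (world z) of magazine_a above 0.03 m and contact force between magazine_b and tray above 4.9 N) or (height (world z) of magazine_b above 0.03 m and contact force between magazine_a and tray above 4.9 N))), for 0.3 s.
2. a magazine is home in the well, past the catch, and pushed down firmly on the pad (it bears on the dock with over 15 N, weight included) (((z of magazine_a in the frame of well_floor between -0.003 and 0.0135 m and horizontal distance between magazine_a and well_floor below 0.004 m and angle between magazine_a's own z axis and vertical below 0.05 rad and value of joint catch below 0.0015 m and contact force between magazine_a and dock above 15 N) or (z of magazine_b in the frame of well_floor between -0.003 and 0.0135 m and horizontal distance between magazine_b and well_floor below 0.004 m and angle between magazine_b's own z axis and vertical below 0.05 rad and value of joint catch below 0.0015 m and contact force between magazine_b and dock above 15 N))), for 0.2 s.
At the end, for the whole second after the job is handed in: the heavier magazine (bears on the dock with over 4.9 N) stands upright (0.05 rad) on the pad (up to 13.5 mm above the well floor, 4 mm sideways), the catch out to 1.5 mm; the lighter one (bears on the tray with under 4.9 N) upright (0.08 rad) on the tray floor; both at rest (((z of magazine_b in the frame of well_floor between -0.003 and 0.0135 m and horizontal distance between magazine_b and well_floor below 0.004 m and angle between magazine_b's own z axis and vertical below 0.05 rad and value of joint catch below 0.0015 m and contact force between magazine_b and dock above 4.9 N and angle between magazine_a's own z axis and vertical below 0.08 rad and height (world z) of magazine_a below 0.008 m and x of magazine_a in the frame of tray between -0.1 and 0.1 m and y of magazine_a in the frame of tray between -0.135 and 0.135 m and contact force between magazine_a and tray below 4.9 N) or (z of magazine_a in the frame of well_floor between -0.003 and 0.0135 m and horizontal distance between magazine_a and well_floor below 0.004 m and angle between magazine_a's own z axis and vertical below 0.05 rad and value of joint catch below 0.0015 m and contact force between magazine_a and dock above 4.9 N and angle between magazine_b's own z axis and vertical below 0.08 rad and height (world z) of magazine_b below 0.008 m and x of magazine_b in the frame of tray between -0.1 and 0.1 m and y of magazine_b in the frame of tray between -0.135 and 0.135 m and contact force between magazine_b and tray below 4.9 N)) and linear speed of each of magazine_a, magazine_b below 0.02 m/s); the robot touches nothing.
It fails at once if the dock is rammed: more than 40 N between it and a magazine or the arm (contact force between any of magazine_b, magazine_a, the arm and dock above 40 N).
It fails at once if another thing on the bench is moved by more than 20 mm (distance of any of punch, anvil, hex_key, turret, stud_jar, wrench from where it was at the start of the episode above 0.02 m).
It also fails if it takes over 72 s, if anything falls off the work surface, if the arm or the gripper's body presses on something with over 40 N, if the wrist force passes 120 N, or if a joint passes its speed limit or range.

## Robot

A 7-joint arm with a two-finger parallel gripper is mounted at the origin on the work surface. World frame = base frame: x ahead of the robot, y to its left, z up, the work surface at z = 0. Lengths are in m, angles in rad, forces in N, time in s.
With the tool pointing down it reaches from about 0.4 to 0.85 m from the base axis. Payload 10.4 kg.
Tool frame: the origin (TCP) lies midway between the tips of the shut fingers; the grasp point (between the pads) lies 19 mm behind it; z points along the fingers, y is the line along which they close (so a half turn about z gives the same grasp; the last joint's range is limited). The gripper opens to 87 mm and grips with 3 to 60 N. Pads are 19 mm wide; open, the fingers measure 117 mm over their backs; the gripper's body (75 mm by 190 mm) begins 51 mm behind the grasp point.
Start: joints at [-1.164, 0.332, -0.065, 1.46, 0.022, 1.35, -0.088], TCP at [0.26, 0.568, 0.223] pointing down, gripper open.
Joint ranges: [-2.6, 2.6], [-0.5, 2.12], [-1.47, 1.34], [0.16, 2.42], [-1.27, 4.41], [0.06, 2.06], [-2.6, 2.6]. Speed limits (rad/s): [2.22, 2.22, 2.79, 2.79, 3.14, 3.14, 3.14].

## Interface

Orientations are given as a unit quaternion [x, y, z, w].
In Python, from bench import r gives the robot as it stands.
- The arm moves only by the tool arm_command, never from a script. Its argument "moves" is one flat list of numbers, 4 for each row, row after row: the shift along the tool's x, y, z in cm, then the turn about the tool's z in degrees. A call has 1 to 12 rows; each row shifts and turns the commanded pose from where the row before left it, along the tool's axes as they then stand; what a row does not reach is not made up. A row lasts 1/12 s, in which the tool goes at most 41.7 mm and 7.16 degrees, less where a joint would pass 70% of its speed; a pose out of reach is approached as far as the arm can. A call with a gripper value outside its range is refused whole. "fingers" is the opening in per cent of the stroke, from 0 (shut) to 100 (fully open), set as the call begins (left out, the last holds). The fingers move at their own pace and stop on an object; "squeeze" is the grip in N (left out, the last holds). Time passes only in rows, so rows that do not move let the fingers close. It gives the time, the measured TCP pose, the force, the opening and the grip force at its end, in the units of the state.
- r.read_state(): the state, without advancing time (a new reading comes with each control period).
- r.camera(name): name is "scene" or "top" or "wrist"; returns the picture (400x640x3 uint8, red, green, blue); there is no depth.
- r.camera_info(name): a dict with "fx", "fy", "cx", "cy" (pixels), "origin" and "attitude" of the camera in the world. Camera axes: x right, y up, looking along -z (the intrinsics and any distortion apply to the point x, -y, -z); pixel columns grow to the right and rows downward; lengths in m; the calibration is good to about 2 mm. A picture is of the moment at which its call begins: read the wrist's pose just before it. camera_info takes no time and is no camera call; for the wrist camera it gives the pose at the moment of the call.
- r.close_job(): hands the job in; it is judged then, once.
The state is a dict: "time": time; "joint_positions": joint angles; "joint_vel": joint speeds; "joint_torque": joint torques, N m; "ee_pos": TCP position; "eef_rot": TCP orientation; "ft_force": force on the tool from outside, world axes, zero at the start; "torque": the same for the moment, N m; "width": finger opening in m; "grip_force": force on a finger pad.
Only numpy, scipy, OpenCV 4.12 (cv2) and the standard library are available. Lean on these libraries where they do the work, as an engineer would, in place of code of your own. Each camera call takes 0.05 s, during which the arm holds its last target. There are 200 camera calls.

## Working session

There is one attempt and no reset: what is moved stays moved. The work goes in short steps, Python scripts to look and compute and a tool call to move; the robot and the scene stay as the last step left them, time stands still between calls to the robot, and variables do not carry over. Pictures are saved under pics/ and viewed, at most 10 in all, crops included, and the job is handed in when it is done.

Besides the shell and the picture viewer there is one more tool, called after "Emit:" by a JSON object that holds its "fn" and its "kwargs", one argument or row to a line. arm_command: Moves the arm, as the interface text tells. Its arguments: {"type":"object","properties":{"moves":{"type":"array"},"fingers":{"type":"number"},"squeeze":{"type":"number"}},"required":["moves"]}

```bash
ls; mkdir -p pics; python3 - <<'E'
from bench import r
import cv2
s=r.read_state()
print(s)
for n in("scene","top"):
    print(n,r.camera_info(n)); cv2.imwrite(f"pics/{n}0.png",r.camera(n)[:,:,::-1])
E
```

```text
pics
{'time': 0.0, 'joint_positions': array([-1.16355954,  0.33289091, -0.06466194,  1.46093874,  0.02160023,
        1.34985023, -0.08850017]), 'joint_vel': array([ 0.00293545,  0.00124574, -0.00038658,  0.00041983, -0.0026138 ,
        0.00077474, -0.00225844]), 'joint_torque': array([-5.42739363e-04, -6.23252892e+01,  2.44057935e-02, -3.89912331e+01,
       -6.13380340e-02,  3.93015181e-02,  1.23425475e-04]), 'ee_pos': array([0.26032241, 0.56779858, 0.22174316]), 'eef_rot': array([ 2.13275056e-01,  9.76991948e-01, -6.87017434e-04, -1.11716646e-04]), 'ft_force': array([ 0.35904114,  0.55469194, -0.31773912]), 'torque': array([ 0.01603336,  0.0118984 , -0.02176391]), 'grip_force': 0.0, 'width': 0.0870161505198672}
scene {'fx': 504.02398198457075, 'fy': 504.02398198457075, 'cx': 325.01076692312733, 'cy': 197.18279345395985, 'origin': array([ 0.97272215, -0.76256051,  1.06339428]), 'attitude': array([0.33710544, 0.08244066, 0.24320509, 0.90576749])}
top {'fx': 412.58639496587057, 'fy': 412.58639496587057, 'cx': 316.31514303173105, 'cy': 204.27179316082635, 'origin': array([0.43372501, 0.01359492, 1.40464847]), 'attitude': array([ 0.02792584, -0.02915885, -0.70307655,  0.70996709])}
```

View pics/scene0.png

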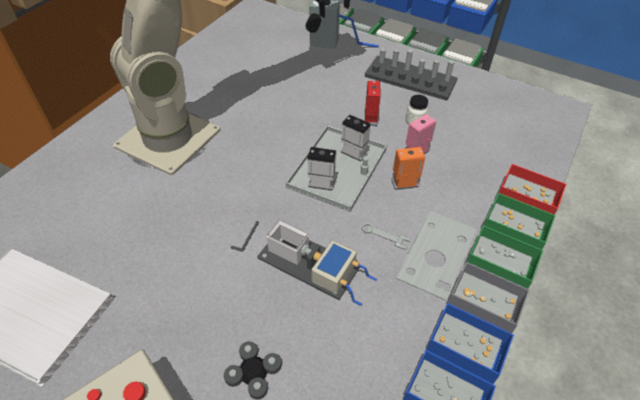

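View pics/top0.png

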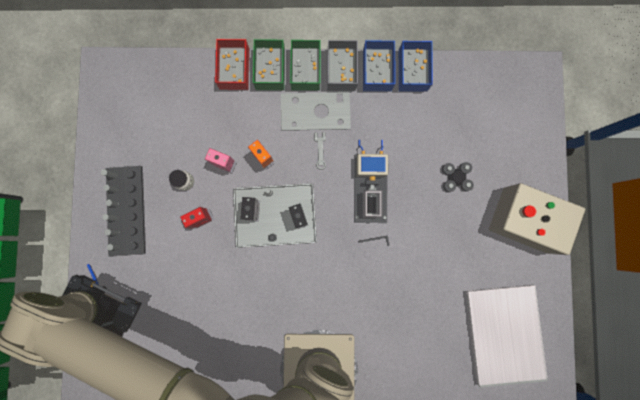

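Top view: tray (234–315, 185–247) with two black-lid magazines at (248,209) and (296,215). The well is at (374,204), with the blue-topped housing at (372,165). The red (194,217), pink (218,158) and orange (260,152) blocks are the decoys. I'll measure and check with a crop.

```bash
cat > h.py <<'E'
import numpy as np, cv2
from scipy.spatial.transform import Rotation as R
from bench import r
def ray(ci,px,z):
    px=np.atleast_2d(px).astype(float)
    d=np.c_[(px[:,0]-ci["cx"])/ci["fx"],-(px[:,1]-ci["cy"])/ci["fy"],-np.ones(len(px))]
    d=R.from_quat(ci["attitude"]).apply(d); o=np.array(ci["origin"])
    return (o+d*((z-o[2])/d[:,2])[:,None])
def rect(ci,c,z):
    P=ray(ci,c.reshape(-1,2),z)[:,:2]
    (cx,cy),(w,h),a=cv2.minAreaRect((P*1000).astype(np.float32))
    if w<h: w,h,a=h,w,a+90
    return cx/1000,cy/1000,w,h,(a+90)%180-90   # a: direction of the long side, world deg
E
python3 - <<'E'
from h import *
im=cv2.imread("pics/top0.png"); ci=r.camera_info("top")
print(ci.get("distortion"),list(ci))
c=cv2.resize(im[140:260,170:400],None,fx=3.4,fy=3.4,interpolation=cv2.INTER_CUBIC); cv2.imwrite("pics/crop0.png",c)
g=im.max(2)
m=(g<60).astype(np.uint8)
cs,_=cv2.findContours(m,0,1)
for k in cs:
    x,y,w,h=cv2.boundingRect(k)
    if cv2.contourArea(k)>60 and 170<x<420 and 130<y<260: print((x,y,w,h),cv2.contourArea(k),np.round(rect(ci,k,.129),3))
for p in [(234,190),(312,185),(315,242),(236,247)]: print(p,ray(ci,p,.022)[0].round(3))
print("well",ray(ci,(374,204),.08)[0].round(3))
print("hous",ray(ci,(372,165),.067)[0].round(3))
E
```

```text
None ['fx', 'fy', 'cx', 'cy', 'origin', 'attitude']
(368, 197, 8, 16) 81.5 [ 0.538 -0.159 46.476 21.756 -0.104]
(234, 190) [0.591 0.29  0.022]
(312, 185) [0.611 0.027 0.022]
(315, 242) [0.419 0.015 0.022]
(236, 247) [0.4   0.278 0.022]
well [ 0.544 -0.174  0.08 ]
hous [ 0.673 -0.17   0.067]
```

View pics/crop0.png

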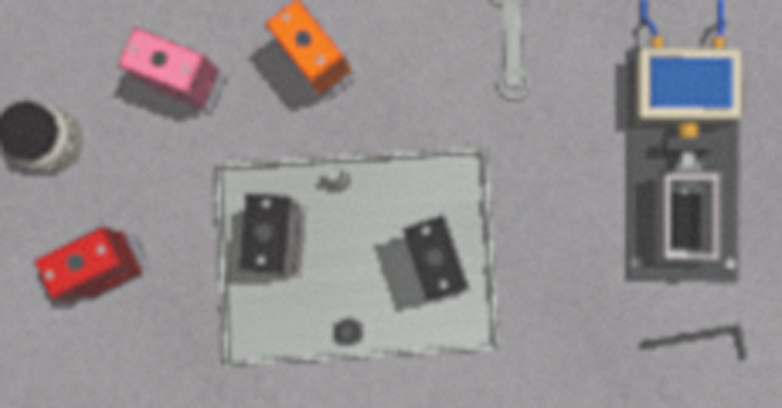

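The crop confirms it: the two dark-lidded magazines are at crop (265,234) and (436,258), with the punch top right of the left one, the anvil at (347,332) and the well opening at (692,215).

```bash
python3 - <<'E'
from h import *
ci=r.camera_info("top"); 
for n,q,z in [("L",[(247,194),(290,197),(284,275),(240,273)],.129),("R",[(404,229),(443,217),(467,288),(431,301)],.129),("well",[(664,173),(718,173),(720,259),(666,261)],.08)]:
    q=np.array(q)/3.4+[170,140]
    print(n,np.round(rect(ci,q,z),3))
w=r.camera_info("wrist"); s=r.read_state(); T=R.from_quat(s["eef_rot"])
print(w); print("cam in tool",T.inv().apply(w["origin"]-s["ee_pos"]),(T.inv()*R.from_quat(w["attitude"])).as_matrix().round(3)); print(T.as_matrix().round(3))
E
```

```text
L [ 0.52   0.223 72.354 40.04  -3.441]
R [5.0000e-01 6.7000e-02 7.0089e+01 3.7136e+01 2.0411e+01]
well [ 0.545 -0.173 83.686 51.32   1.3  ]
{'fx': 283.60207727507645, 'fy': 283.60207727507645, 'cx': 318.58903862000153, 'cy': 202.7178510102661, 'origin': array([0.19289608, 0.59780704, 0.38359234]), 'attitude': array([-0.11446558, -0.07288027,  0.5353091 ,  0.83368475])}
cam in tool [ 0.07375678 -0.00104698 -0.16174705] [[ 0.     0.963  0.269]
 [ 1.    -0.    -0.   ]
 [-0.     0.269 -0.963]]
[[-0.909  0.417 -0.   ]
 [ 0.417  0.909 -0.001]
 [-0.    -0.001 -1.   ]]
```

Emit:
{"fn": "arm_command", "kwargs": {
  "moves": [0,0,0,-7.05,0,0,0,-7.05,0,0,0,-7.05,-2.3,-2.7,0,0,-2.3,-2.7,0,0,-2.3,-2.7,0,0,-2.3,-2.7,0,0,-2.3,-2.7,0,0,-2.3,-2.7,0,0,-2.3,-2.7,0,0,-2.3,-2.7,0,0,-2.3,-2.7,0,0]
}}

```text
time: 1.1
ee_pos: [0.4529, 0.3114, 0.2224]
eef_rot: [0.03, 1.0, -0.0, -0.0]
ft_force: [0.8, 0.8, 1.1]
width: 0.0871
grip_force: 0.0
```

Emit:
{"fn": "arm_command", "kwargs": {
  "moves": [-2.4,-2.8,0,0,-2.4,-2.8,0,0,-2.4,-2.8,0,0,0,0,0,0,0,0,0,0]
}}

```text
time: 1.52
ee_pos: [0.5201, 0.2225, 0.2221]
eef_rot: [0.033, 0.999, -0.0, -0.0]
ft_force: [-0.7, 1.8, 0.1]
width: 0.0867
grip_force: 0.0
```

```bash
cat >> h.py <<'E'
def pose():
    s=r.read_state(); M=R.from_quat(s["eef_rot"]).as_matrix()
    return s, M, np.degrees(np.arctan2(M[1,0],M[0,0]))
def go(x,y,z,ang):
    "turn first, then shift (cm) in the turned tool axes"
    s,M,a=pose(); t=((ang-a)+90)%180-90   # world turn
    b=np.radians(a+t); d=np.array([x,y,z])-s["ee_pos"]
    print("turn",round(-t,2),"shift cm",np.round([100*(d[0]*np.cos(b)+d[1]*np.sin(b)),100*(d[0]*np.sin(b)-d[1]*np.cos(b)),-100*d[2]],2),"at",s["ee_pos"].round(4),round(a,2),"t",round(s["time"],2),"tilt",M[:2,2].round(4))
E
python3 - <<'E'
from h import *
ci=r.camera_info("wrist"); im=r.camera("wrist")[:,:,::-1].copy(); cv2.imwrite("pics/w1.png",im)
np.savez("w1.npz",o=ci["origin"],a=ci["attitude"])
g=im.max(2); m=(g<70).astype(np.uint8); m=cv2.morphologyEx(m,cv2.MORPH_CLOSE,np.ones((5,5)))
cs,_=cv2.findContours(m,0,1)
for k in cs:
    if cv2.contourArea(k)>500: print(cv2.boundingRect(k),cv2.contourArea(k),np.round(rect(ci,k,.129),3))
go(.52,.223,.222,-3.4)
E
```

```text
(305, 171, 40, 70) 2510.5 [ 0.521  0.227 67.362 36.771 -3.827]
(121, 153, 76, 80) 3025.5 [ 0.5    0.076 67.206 41.919 19.457]
(0, 41, 640, 359) 79371.0 [5.67000e-01 2.19000e-01 7.38891e+02 3.70562e+02 8.63320e+01]
turn -0.15 shift cm [-0.11 -0.15  0.01] at [0.519  0.2246 0.2221] 176.45 t 1.57 tilt [-0.0009 -0.0001]
```

View pics/w1.png

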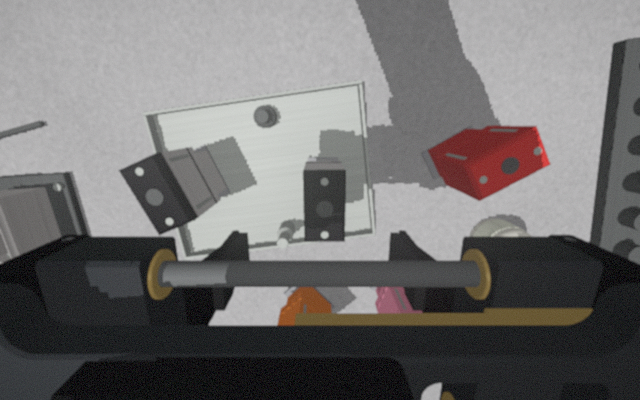

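Wrist view: the left magazine's lid is at (325,205) and the right one's at (160,193). Both agree with the top view to within 1 cm (L 0.521,0.227,−3.8°; R 0.50,0.073,20°). I'll grip L.

Emit:
{"fn": "arm_command", "kwargs": {
  "moves": [-0.2,0.2,2,0,0,0,3.5,0,0,0,3.5,0,0,0,3,0,0,0,2,0,0,0,0,0,0,0,0,0,0,0,0,0],
  "fingers": 100
}}

```text
time: 2.23
ee_pos: [0.5216, 0.2281, 0.0841]
eef_rot: [0.03, 1.0, 0.001, 0.001]
ft_force: [-0.1, 0.3, 0.9]
width: 0.087
grip_force: 0.0
```

Emit:
{"fn": "arm_command", "kwargs": {
  "moves": [0,0,0,0,0,0,0,0,0,0,0,0,0,0,0,0,0,0,0,0,0,0,0,0,0,0,0,0,0,0,0,0],
  "fingers": 0,
  "squeeze": 50
}}

```text
time: 2.9
ee_pos: [0.5212, 0.2267, 0.0825]
eef_rot: [0.03, 1.0, 0.0, -0.0]
ft_force: [0.2, -0.5, -0.3]
width: 0.0415
grip_force: 0.7
```

Emit:
{"fn": "arm_command", "kwargs": {
  "moves": [0,0,0,0,0,0,0,0,0,0,0,0,0,0,-0.8,0,0,0,-1.6,0,0,0,-1.6,0,0,0,-1,0,0,0,0,0,0,0,0,0,0,0,0,0,0,0,0,0,0,0,0,0]
}}

```text
time: 3.9
ee_pos: [0.5207, 0.2265, 0.1316]
eef_rot: [0.03, 1.0, -0.0, -0.001]
ft_force: [-0.6, 0.6, -3.3]
width: 0.0394
grip_force: 49.9
```

Emit:
{"fn": "arm_command", "kwargs": {
  "moves": [0,0,0,0,0,0,0,0]
}}

```text
time: 4.07
ee_pos: [0.521, 0.2266, 0.1322]
eef_rot: [0.03, 1.0, -0.0, -0.0]
ft_force: [-0.4, 0.1, -3.2]
width: 0.0396
grip_force: 49.9
```

L reads about 3.2 N (0.33 kg), so it is the lighter one. I'll set it back down, open and rise.

Emit:
{"fn": "arm_command", "kwargs": {
  "moves": [0,0,1.6,0,0,0,1.6,0,0,0,1,0,0,0,0.5,0,0,0,0.2,0,0,0,0,0,0,0,0,0,0,0,0,0]
}}

```text
time: 4.73
ee_pos: [0.5217, 0.227, 0.0844]
eef_rot: [0.03, 1.0, 0.0, 0.001]
ft_force: [0.6, -0.2, -3.5]
width: 0.0398
grip_force: 49.9
```

Emit:
{"fn": "arm_command", "kwargs": {
  "moves": [0,0,0.1,0,0,0,0,0,0,0,0,0]
}}

```text
time: 4.98
ee_pos: [0.5213, 0.2268, 0.0828]
eef_rot: [0.03, 1.0, 0.0, 0.0]
ft_force: [-0.4, 0.1, -3.7]
width: 0.04
grip_force: 49.9
```

Emit:
{"fn": "arm_command", "kwargs": {
  "moves": [0,0,0.05,0,0,0,0,0,0,0,0,0]
}}

```text
time: 5.23
ee_pos: [0.5214, 0.2268, 0.0825]
eef_rot: [0.03, 1.0, 0.0, 0.0]
ft_force: [-2.1, -0.8, 2.9]
width: 0.0396
grip_force: 49.9
```

On the tray floor (the force went to +2.9 N). Release and rise.

Emit:
{"fn": "arm_command", "kwargs": {
  "moves": [0,0,0,0,0,0,0,0,0,0,0,0,0,0,0,0,0,0,0,0,0,0,0,0,0,0,-2,0,0,0,-3.5,0,0,0,-3.5,0,0,0,-2,0,0,0,0,0,0,0,0,0],
  "fingers": 100
}}

```text
time: 6.23
ee_pos: [0.5218, 0.227, 0.1931]
eef_rot: [0.03, 1.0, 0.001, 0.001]
ft_force: [0.3, -0.2, 0.4]
width: 0.0872
grip_force: 0.0
```

```bash
python3 - <<'E'
from h import *
go(.50,.073,.192,20)
E
```

```text
turn -23.48 shift cm [  7.32 -13.73   0.11] at [0.5218 0.227  0.1931] 176.52 t 6.23 tilt [0.0021 0.0013]
```

Emit:
{"fn": "arm_command", "kwargs": {
  "moves": [0,0,0,-5.9,0,0,0,-5.9,0,0,0,-5.9,0,0,0,-5.8,1.5,-2.8,0,0,1.5,-2.8,0,0,1.5,-2.8,0,0,1.5,-2.8,0,0,1.3,-2.5,0,0,0,0,0,0,0,0,0,0]
}}

```text
time: 7.15
ee_pos: [0.4989, 0.0714, 0.1909]
eef_rot: [-0.172, 0.985, -0.0, -0.001]
ft_force: [0.0, 2.4, -0.0]
width: 0.0869
grip_force: 0.0
```

```bash
python3 - <<'E'
from h import *
ci=r.camera_info("wrist"); im=r.camera("wrist")[:,:,::-1].copy(); cv2.imwrite("pics/w2.png",im)
g=im.max(2); m=(g<70).astype(np.uint8); m=cv2.morphologyEx(m,cv2.MORPH_CLOSE,np.ones((5,5)))
cs,_=cv2.findContours(m,0,1)
for k in cs:
    if cv2.contourArea(k)>500: print(cv2.boundingRect(k),cv2.contourArea(k),np.round(rect(ci,k,.129),3))
go(.5,.073,.082,20)
E
```

```text
(197, 232, 117, 38) 967.5 [ 5.4800e-01  3.1000e-02  9.9742e+01  3.3245e+01 -7.9060e+01]
(295, 176, 46, 78) 3370.5 [ 0.499  0.07  67.831 37.014 18.637]
(0, 124, 640, 276) 77303.5 [ 5.55000e-01  9.20000e-02  6.47563e+02  2.68498e+02 -7.01460e+01]
turn -0.02 shift cm [-0.09 -0.03 10.9 ] at [0.499 0.073 0.191] -160.02 t 7.2 tilt [-0.0015 -0.    ]
```

View pics/w2.png

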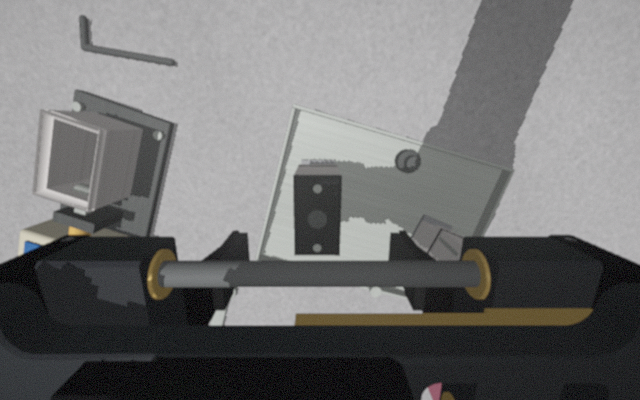

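The R lid at (317,215) lies between the fingers, 67.8×37 mm, and the well is visible at (75,160). Descend and grip.

Emit:
{"fn": "arm_command", "kwargs": {
  "moves": [0,-0.2,2,1.2,0,0,3.5,0,0,0,3.4,0,0,0,2,0,0,0,0,0,0,0,0,0]
}}

```text
time: 7.7
ee_pos: [0.4994, 0.0721, 0.0822]
eef_rot: [-0.164, 0.986, -0.0, -0.001]
ft_force: [0.8, -0.7, -0.0]
width: 0.0869
grip_force: 0.0
```

Emit:
{"fn": "arm_command", "kwargs": {
  "moves": [0,0,0,0,0,0,0,0,0,0,0,0,0,0,0,0,0,0,0,0,0,0,0,0,0,0,0,0,0,0,0,0,0,0,0,0,0,0,0,0,0,0,0,0,0,0,0,0],
  "fingers": 0,
  "squeeze": 58
}}

```text
time: 8.7
ee_pos: [0.5003, 0.0711, 0.0831]
eef_rot: [-0.163, 0.987, 0.0, 0.0]
ft_force: [0.4, -1.2, 2.1]
width: 0.0396
grip_force: 57.9
```

Emit:
{"fn": "arm_command", "kwargs": {
  "moves": [0,0,-0.8,0,0,0,-2,0,0,0,-3,0,0,0,-3,0,0,0,-3,0,0,0,-2,0,0,0,0,0,0,0,0,0,0,0,0,0,0,0,0,0]
}}

```text
time: 9.53
ee_pos: [0.499, 0.0709, 0.2188]
eef_rot: [-0.164, 0.987, -0.0, -0.002]
ft_force: [-0.2, 0.1, -6.6]
width: 0.0396
grip_force: 57.9
```

```bash
python3 - <<'E'
from h import *
s,M,a=pose(); print(s["ft_force"],s["grip_force"])
go(.545,-.173,.235,1.3)
E
```

```text
[-0.24183784  0.08693058 -6.62996597] 57.88077710720245
turn 17.53 shift cm [ -4.05 -24.49  -1.62] at [0.499  0.0709 0.2188] -161.17 t 9.53 tilt [-0.0037 -0.001 ]
```

R reads 6.6 N (about 0.68 kg), so it is the heavier one. Move beside the well and look.

Emit:
{"fn": "arm_command", "kwargs": {
  "moves": [0,0,0,5.9,0,0,0,5.9,0,0,0,5.7,-0.8,-3,-0.3,0,-0.8,-3,-0.3,0,-0.8,-3,-0.3,0,-0.8,-3,-0.3,0,-0.8,-3,-0.3,0,0,0,0,0,0,0,0,0,0,0,0,0]
}}

```text
time: 10.45
ee_pos: [0.543, -0.0773, 0.2345]
eef_rot: [-0.012, 1.0, 0.0, -0.001]
ft_force: [0.2, 0.3, -6.1]
width: 0.0396
grip_force: 57.9
```

```bash
python3 - <<'E'
from h import *
s,M,a=pose(); ci=r.camera_info("wrist"); im=r.camera("wrist")[:,:,::-1].copy(); cv2.imwrite("pics/w3.png",im)
import pickle; pickle.dump((ci,s),open("w3.pkl","wb"))
g=im.max(2); m=(g<70).astype(np.uint8); m=cv2.morphologyEx(m,cv2.MORPH_CLOSE,np.ones((5,5)))
cs,_=cv2.findContours(m,0,1)
for k in cs:
    if cv2.contourArea(k)>500: print(cv2.boundingRect(k),cv2.contourArea(k),np.round(rect(ci,k,s["ee_pos"][2]+.0455),4))
go(.545,-.173,.235,1.3)
E
```

```text
(0, 209, 640, 191) 96832.5 [ 5.56500e-01 -7.72000e-02  3.36640e+02  1.04432e+02 -8.86921e+01]
(237, 162, 19, 39) 581.0 [ 0.493  -0.1096 16.1458  7.1643  0.5944]
(591, 152, 49, 71) 2332.5 [ 0.4922  0.0499 29.0146 21.6768 -3.2584]
turn 0.1 shift cm [ 0.03 -9.64 -0.02] at [ 0.5431 -0.0767  0.2348] -178.6 t 10.5 tilt [-0.0022  0.0006]
```

View pics/w3.png

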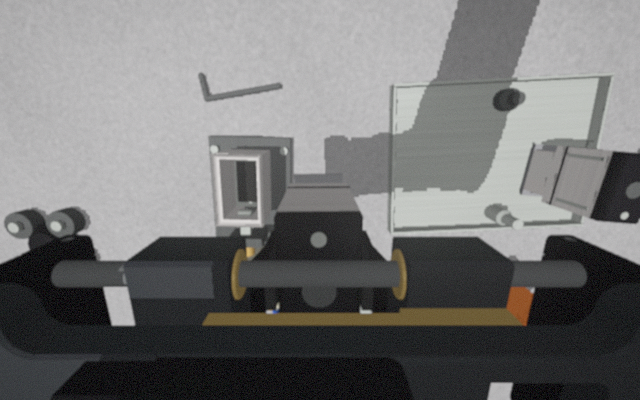

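The well's white rim is at (214–263, 152–226). The held lid's near edge is at row 213, with its centre hole at (319,291). I'll measure the rim mask and the lid's near edge.

```bash
python3 - <<'E'
from h import *
import pickle; ci,s=pickle.load(open("w3.pkl","rb")); im=cv2.imread("pics/w3.png")
for th in(205,220):
    m=np.zeros(im.shape[:2],np.uint8); m[140:234,205:272]=(im.min(2)[140:234,205:272]>th)
    cs,_=cv2.findContours(m,cv2.RETR_CCOMP,1)
    for k in cs:
        if cv2.contourArea(k)>300: print(th,cv2.boundingRect(k),np.round(rect(ci,k,.080),4),cv2.approxPolyDP(k,6,True).reshape(-1,2).tolist())
p=ray(ci,[(277,212),(362,212),(319,291),(319,240)],s["ee_pos"][2]+.0455); M=R.from_quat(s["eef_rot"]).as_matrix()
print(((p-s["ee_pos"])@M).round(4))
# top-view well
t=cv2.imread("pics/top0.png"); print(im[190,217],im[180,267],t[190:215,364:386].min(2)[::3])
c=cv2.resize(im[130:240,190:290],None,fx=6,fy=5,interpolation=cv2.INTER_CUBIC); cv2.imwrite("pics/crop3.png",c)
E
```

```text
[[ 0.0375 -0.0187 -0.0454]
 [ 0.0375  0.0179 -0.0454]
 [-0.001  -0.0006 -0.0455]
 [ 0.0246 -0.0006 -0.0454]]
[194 196 199] [111 111 114] [[ 79  86  93 102 114 129 137 137 136 135 133 136 128 120 117 115 115 106
   97  92  89  91]
 [ 92 128 168 127 105 104 107 113 115 114 114 107 106 104 111 131 158 136
  103  89  86  91]
 [ 89 128 161 110  78  85 108 125 101  88  88  91  94  91  88 119 157 132
  101  91  86  91]
 [ 90 129 161  96  54  56  61  59  58  53  50  59  77  88  89 117 151 132
  104  92  88  93]
 [ 91 131 160  98  54  58  62  58  58  52  54  57  79  89  90 120 155 133
  104  91  89  91]
 [ 91 129 161 101  55  57  54  59  57  50  48  60  79  87  90 116 156 132
  103  91  92  91]
 [ 89 129 161  99  53  62  58  58  57  55  52  63  81  92  90 119 151 136
  102  93  92  92]
 [ 90 125 160  94  55  56  55  61  55  51  51  59  76  90  88 118 152 134
  104  90  94  94]
 [ 92 133 183 184 179 180 179 169 142 131 128 127 129 124 123 140 164 137
  102  91  91  94]]
```

View pics/crop3.png

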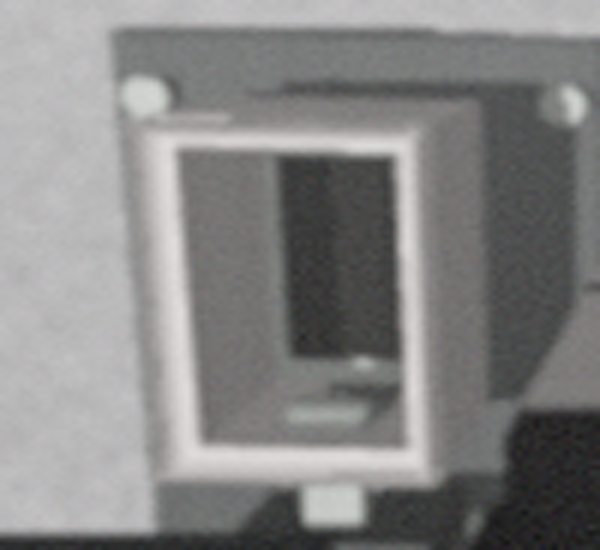

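Enlarged crop: the bright ring is the flared rim. Its inner edge has corners at crop (178,148), (398,152), (408,447), (202,443), which should be 73×43 mm at z = 72 mm.

```bash
python3 - <<'E'
from h import *
import pickle; ci,s=pickle.load(open("w3.pkl","rb"))
def q(c): return np.array(c)/[6,5]+[190,130]
for n,c,z in [("in",[(178,148),(398,152),(408,447),(202,443)],.072),("in80",[(178,148),(398,152),(408,447),(202,443)],.08),("out",[(148,130),(422,133),(438,478),(165,478)],.08)]:
    P=ray(ci,q(c),z); print(n,P[:,:2].round(4).tolist(),"mean",P.mean(0).round(4),np.round(rect(ci,q(c),z),4))
# top view: inner dark edges/outer
t=cv2.imread("pics/top0.png").min(2).astype(float); ct=r.camera_info("top")
print(t[188:220,374].tolist()); 
for px in [(366,204),(380.2,204)]: print(ray(ct,px,.076)[0].round(4))
E
```

```text
in [[0.5107, -0.1915], [0.5106, -0.1498], [0.5815, -0.1502], [0.5815, -0.1916]] mean [ 0.5461 -0.1707  0.072 ] [ 0.546  -0.1707 70.9531 41.7087 -0.073 ]
in80 [[0.5096, -0.1887], [0.5096, -0.148], [0.5788, -0.1485], [0.5787, -0.1888]] mean [ 0.5442 -0.1685  0.08  ] [ 0.5441 -0.1684 69.2035 40.6803 -0.073 ]
out [[0.5058, -0.194], [0.5053, -0.1435], [0.5864, -0.1428], [0.5876, -0.1967]] mean [ 0.5463 -0.1692  0.08  ] [ 0.5465 -0.1701 81.9583 53.8505  0.4442]
[139.0, 136.0, 133.0, 159.0, 158.0, 114.0, 104.0, 98.0, 88.0, 63.0, 49.0, 50.0, 52.0, 51.0, 54.0, 52.0, 52.0, 48.0, 49.0, 49.0, 52.0, 55.0, 51.0, 51.0, 56.0, 81.0, 128.0, 148.0, 105.0, 83.0, 74.0, 89.0]
[ 0.5437 -0.1488  0.076 ]
[ 0.5442 -0.1947  0.076 ]
```

Well centre (0.546,−0.171), axis at about 0.3°. The inner edge came out 71×42 against 73×43, so it fits. The magazine's centre is about 1 mm from the TCP. Move above it, then lower to just over the rim.

Emit:
{"fn": "arm_command", "kwargs": {
  "moves": [-0.15,0,0,1.1,0,-2.5,0,0,0,-2.5,0,0,0,-2.5,0,0,0,-1.9,0,0,0,0,2.5,0,0,0,2.5,0,0,0,1.3,0,0,0,0,0,0,0,0,0,0,0,0,0]
}}

```text
time: 11.42
ee_pos: [0.5463, -0.1715, 0.1742]
eef_rot: [-0.002, 1.0, -0.0, 0.001]
ft_force: [0.3, -0.4, -6.3]
width: 0.0398
grip_force: 57.9
```

```bash
python3 - <<'E'
from h import *
go(.545,-.171,.160,.3)
E
```

```text
turn -0.04 shift cm [0.13 0.05 1.42] at [ 0.5463 -0.1715  0.1742] -179.74 t 11.42 tilt [ 0.0016 -0.0002]
```

Emit:
{"fn": "arm_command", "kwargs": {
  "moves": [0,0,0.5,0,0,0,0.5,0,0,0,0.3,0,0,0,0,0,0,0,0,0]
}}

```text
time: 11.83
ee_pos: [0.5454, -0.1718, 0.1599]
eef_rot: [-0.002, 1.0, 0.0, -0.0]
ft_force: [0.5, 0.6, -5.6]
width: 0.0397
grip_force: 57.9
```

Emit:
{"fn": "arm_command", "kwargs": {
  "moves": [0,0,0.2,0,0,0,0.2,0,0,0,0,0]
}}

```text
time: 12.08
ee_pos: [0.5454, -0.1718, 0.1556]
eef_rot: [-0.002, 1.0, 0.0, -0.0]
ft_force: [-0.1, 0.2, -6.7]
width: 0.0396
grip_force: 57.9
```

Emit:
{"fn": "arm_command", "kwargs": {
  "moves": [0,0,0.2,0,0,0,0.2,0,0,0,0,0]
}}

```text
time: 12.33
ee_pos: [0.5453, -0.1717, 0.1515]
eef_rot: [-0.002, 1.0, 0.0, -0.0]
ft_force: [-0.2, 0.5, -7.4]
width: 0.0397
grip_force: 57.9
```

Emit:
{"fn": "arm_command", "kwargs": {
  "moves": [0,0,0.15,0,0,0,0.15,0,0,0,0,0]
}}

```text
time: 12.58
ee_pos: [0.5454, -0.1718, 0.1487]
eef_rot: [-0.002, 1.0, 0.0, -0.0]
ft_force: [-0.0, -0.6, -6.6]
width: 0.0397
grip_force: 57.9
```

Emit:
{"fn": "arm_command", "kwargs": {
  "moves": [0,0,0.15,0,0,0,0.15,0,0,0,0,0]
}}

```text
time: 12.83
ee_pos: [0.5454, -0.1718, 0.1457]
eef_rot: [-0.002, 1.0, 0.0, -0.0]
ft_force: [-0.2, -0.4, -7.3]
width: 0.0393
grip_force: 57.9
```

Emit:
{"fn": "arm_command", "kwargs": {
  "moves": [0,0,0.15,0,0,0,0.15,0,0,0,0,0]
}}

```text
time: 13.08
ee_pos: [0.5454, -0.1717, 0.1427]
eef_rot: [-0.002, 1.0, 0.0, -0.0]
ft_force: [-1.5, -0.0, -7.2]
width: 0.0396
grip_force: 57.9
```

Emit:
{"fn": "arm_command", "kwargs": {
  "moves": [0,0,0.2,0,0,0,0.2,0,0,0,0.2,0,0,0,0,0]
}}

```text
time: 13.42
ee_pos: [0.5453, -0.1717, 0.1364]
eef_rot: [-0.002, 1.0, 0.0, -0.0]
ft_force: [-1.1, 0.3, -7.7]
width: 0.04
grip_force: 57.9
```

Emit:
{"fn": "arm_command", "kwargs": {
  "moves": [0,0,0.1,0,0,0,0.1,0,0,0,0.1,0,0,0,0,0]
}}

```text
time: 13.75
ee_pos: [0.5455, -0.1718, 0.1338]
eef_rot: [-0.002, 1.0, 0.0, -0.0]
ft_force: [0.4, -0.8, -7.7]
width: 0.0398
grip_force: 57.9
```

Emit:
{"fn": "arm_command", "kwargs": {
  "moves": [0,0,0.1,0,0,0,0.1,0,0,0,0.1,0,0,0,0,0]
}}

```text
time: 14.08
ee_pos: [0.5455, -0.1718, 0.1308]
eef_rot: [-0.002, 1.0, 0.0, -0.0]
ft_force: [-0.0, 0.7, -7.2]
width: 0.0396
grip_force: 57.9
```

Emit:
{"fn": "arm_command", "kwargs": {
  "moves": [0,0,0.1,0,0,0,0.1,0,0,0,0,0]
}}

```text
time: 14.33
ee_pos: [0.545, -0.1719, 0.1289]
eef_rot: [-0.002, 1.0, 0.0, -0.001]
ft_force: [-3.4, 1.4, -3.9]
width: 0.0397
grip_force: 57.9
```

Emit:
{"fn": "arm_command", "kwargs": {
  "moves": [0,0,0.1,0,0,0,0.1,0,0,0,0,0]
}}

```text
time: 14.58
ee_pos: [0.5441, -0.1719, 0.127]
eef_rot: [-0.002, 1.0, 0.0, -0.001]
ft_force: [-9.6, 2.1, 2.1]
width: 0.0397
grip_force: 57.9
```

Emit:
{"fn": "arm_command", "kwargs": {
  "moves": [0,0,0.1,0,0,0,0.1,0,0,0,0,0]
}}

```text
time: 14.83
ee_pos: [0.5442, -0.1719, 0.1251]
eef_rot: [-0.002, 1.0, 0.0, -0.001]
ft_force: [-9.0, 2.6, 3.4]
width: 0.0393
grip_force: 57.9
```

Emit:
{"fn": "arm_command", "kwargs": {
  "moves": [0,0,0.1,0,0,0,0.1,0,0,0,0.1,0,0,0,0,0]
}}

```text
time: 15.17
ee_pos: [0.5442, -0.1719, 0.122]
eef_rot: [-0.002, 1.0, 0.0, -0.001]
ft_force: [-8.3, 1.2, 1.9]
width: 0.0397
grip_force: 57.9
```

Emit:
{"fn": "arm_command", "kwargs": {
  "moves": [0,0,0.1,0,0,0,0.1,0,0,0,0.1,0,0,0,0,0]
}}

```text
time: 15.5
ee_pos: [0.5442, -0.1719, 0.1187]
eef_rot: [-0.002, 1.0, 0.0, -0.001]
ft_force: [-6.4, 2.2, -1.1]
width: 0.0398
grip_force: 57.9
```

Emit:
{"fn": "arm_command", "kwargs": {
  "moves": [0,0,0.1,0,0,0,0.1,0,0,0,0.1,0,0,0,0,0]
}}

```text
time: 15.83
ee_pos: [0.5442, -0.1719, 0.1153]
eef_rot: [-0.002, 1.0, 0.0, -0.001]
ft_force: [-4.0, 2.0, -5.4]
width: 0.0394
grip_force: 57.9
```

Emit:
{"fn": "arm_command", "kwargs": {
  "moves": [0,0,0.1,0,0,0,0.1,0,0,0,0.1,0,0,0,0,0]
}}

```text
time: 16.17
ee_pos: [0.5443, -0.1718, 0.1118]
eef_rot: [-0.002, 1.0, 0.0, -0.001]
ft_force: [-5.0, 0.4, -12.6]
width: 0.0394
grip_force: 57.9
```

Emit:
{"fn": "arm_command", "kwargs": {
  "moves": [0,0,0.1,0,0,0,0.1,0,0,0,0.1,0,0,0,0,0]
}}

```text
time: 16.5
ee_pos: [0.5456, -0.1717, 0.1097]
eef_rot: [-0.002, 1.0, 0.0, 0.0]
ft_force: [-2.2, 0.4, -10.8]
width: 0.0398
grip_force: 57.9
```

Emit:
{"fn": "arm_command", "kwargs": {
  "moves": [0,0,0.1,0,0,0,0.1,0,0,0,0,0]
}}

```text
time: 16.75
ee_pos: [0.5463, -0.1718, 0.1084]
eef_rot: [-0.002, 1.0, -0.0, 0.001]
ft_force: [-1.3, 0.6, -8.6]
width: 0.0393
grip_force: 57.9
```

Emit:
{"fn": "arm_command", "kwargs": {
  "moves": [0,0,0.1,0,0,0,0,0]
}}

```text
time: 16.92
ee_pos: [0.5462, -0.1718, 0.1075]
eef_rot: [-0.002, 1.0, -0.0, 0.001]
ft_force: [-1.2, 1.2, -5.2]
width: 0.0398
grip_force: 57.9
```

Emit:
{"fn": "arm_command", "kwargs": {
  "moves": [0,0,0.1,0,0,0,0,0]
}}

```text
time: 17.08
ee_pos: [0.5461, -0.1718, 0.1062]
eef_rot: [-0.002, 1.0, -0.0, 0.001]
ft_force: [-0.5, 0.8, -6.3]
width: 0.0395
grip_force: 57.9
```

Emit:
{"fn": "arm_command", "kwargs": {
  "moves": [0,0,0.1,0,0,0,0,0]
}}

```text
time: 17.25
ee_pos: [0.5459, -0.1718, 0.105]
eef_rot: [-0.002, 1.0, -0.0, 0.0]
ft_force: [0.6, 1.6, -7.3]
width: 0.0394
grip_force: 57.9
```

Emit:
{"fn": "arm_command", "kwargs": {
  "moves": [0,0,0.1,0,0,0,0,0]
}}

```text
time: 17.42
ee_pos: [0.5457, -0.1718, 0.1039]
eef_rot: [-0.002, 1.0, 0.0, 0.0]
ft_force: [0.1, 1.6, -5.9]
width: 0.0395
grip_force: 57.9
```

Emit:
{"fn": "arm_command", "kwargs": {
  "moves": [0,0,0.1,0,0,0,0,0]
}}

```text
time: 17.58
ee_pos: [0.5455, -0.1718, 0.1028]
eef_rot: [-0.002, 1.0, 0.0, -0.0]
ft_force: [0.3, 0.8, -6.2]
width: 0.0396
grip_force: 57.9
```

Emit:
{"fn": "arm_command", "kwargs": {
  "moves": [0,0,0.1,0,0,0,0,0]
}}

```text
time: 17.75
ee_pos: [0.5455, -0.1718, 0.1018]
eef_rot: [-0.002, 1.0, 0.0, -0.0]
ft_force: [1.4, 1.0, -6.7]
width: 0.0397
grip_force: 57.9
```

Emit:
{"fn": "arm_command", "kwargs": {
  "moves": [0,0,0.1,0,0,0,0,0]
}}

```text
time: 17.92
ee_pos: [0.5455, -0.1718, 0.1008]
eef_rot: [-0.002, 1.0, 0.0, -0.0]
ft_force: [-0.1, 2.0, -7.2]
width: 0.0397
grip_force: 57.9
```

Emit:
{"fn": "arm_command", "kwargs": {
  "moves": [0,0,0.1,0,0,0,0,0]
}}

```text
time: 18.08
ee_pos: [0.5455, -0.1718, 0.0998]
eef_rot: [-0.002, 1.0, 0.0, -0.0]
ft_force: [-0.7, 2.2, -6.7]
width: 0.0398
grip_force: 57.9
```

Emit:
{"fn": "arm_command", "kwargs": {
  "moves": [0,0,0.1,0,0,0,0,0]
}}

```text
time: 18.25
ee_pos: [0.5455, -0.1718, 0.099]
eef_rot: [-0.002, 1.0, 0.0, -0.0]
ft_force: [0.4, 2.2, -7.3]
width: 0.04
grip_force: 57.9
```

Emit:
{"fn": "arm_command", "kwargs": {
  "moves": [0,0,0.1,0,0,0,0,0]
}}

```text
time: 18.42
ee_pos: [0.5457, -0.1719, 0.0989]
eef_rot: [-0.002, 1.0, 0.0, 0.0]
ft_force: [-3.7, 2.6, 3.3]
width: 0.04
grip_force: 57.9
```

Emit:
{"fn": "arm_command", "kwargs": {
  "moves": [0,0,0.1,0,0,0,0,0]
}}

```text
time: 18.58
ee_pos: [0.5459, -0.1719, 0.0988]
eef_rot: [-0.002, 1.0, 0.0, 0.001]
ft_force: [-7.5, 3.6, 13.5]
width: 0.0397
grip_force: 57.9
```

The pad is at about 6 mm. The push is 13.5 N plus 6.6 N of weight, about 20 N; hold it.

Emit:
{"fn": "arm_command", "kwargs": {
  "moves": [0,0,0,0,0,0,0,0,0,0,0,0,0,0,0,0,0,0,0,0]
}}

```text
time: 19.0
ee_pos: [0.5459, -0.1719, 0.0988]
eef_rot: [-0.002, 1.0, 0.0, 0.001]
ft_force: [-6.9, 3.2, 14.3]
width: 0.0399
grip_force: 57.9
```

Emit:
{"fn": "arm_command", "kwargs": {
  "moves": [0,0,-0.15,0,0,0,0,0,0,0,0,0]
}}

```text
time: 19.25
ee_pos: [0.5457, -0.1719, 0.0989]
eef_rot: [-0.002, 1.0, 0.0, 0.0]
ft_force: [-2.2, 2.3, 3.0]
width: 0.0396
grip_force: 57.9
```

Emit:
{"fn": "arm_command", "kwargs": {
  "moves": [0,0,0,0,0,0,0,0,0,0,0,0,0,0,0,0,0,0,0,0,0,0,0,0,0,0,-2,0,0,0,-3.5,0,0,0,-3.5,0,0,0,-2,0,0,0,0,0,0,0,0,0],
  "fingers": 100
}}

```text
time: 20.25
ee_pos: [0.5462, -0.172, 0.2096]
eef_rot: [-0.002, 1.0, -0.0, 0.001]
ft_force: [-0.1, 0.7, -1.2]
width: 0.0868
grip_force: 0.0
```

Emit:
{"fn": "arm_command", "kwargs": {
  "moves": [2,4,0,0,2,4,0,0,2,4,0,0,0,0,0,0,0,0,0,0]
}}

```text
time: 20.67
ee_pos: [0.4881, -0.058, 0.2074]
eef_rot: [-0.004, 1.0, 0.0, -0.001]
ft_force: [0.6, -1.0, 0.3]
width: 0.0869
grip_force: 0.0
```

```bash
python3 - <<'E'
from h import *
im=r.camera("scene")[:,:,::-1]; cv2.imwrite("pics/end.png",cv2.resize(im[60:320,210:530],None,fx=2.3,fy=2.3,interpolation=cv2.INTER_CUBIC))
E
```

```text
(no output)
```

View pics/end.png

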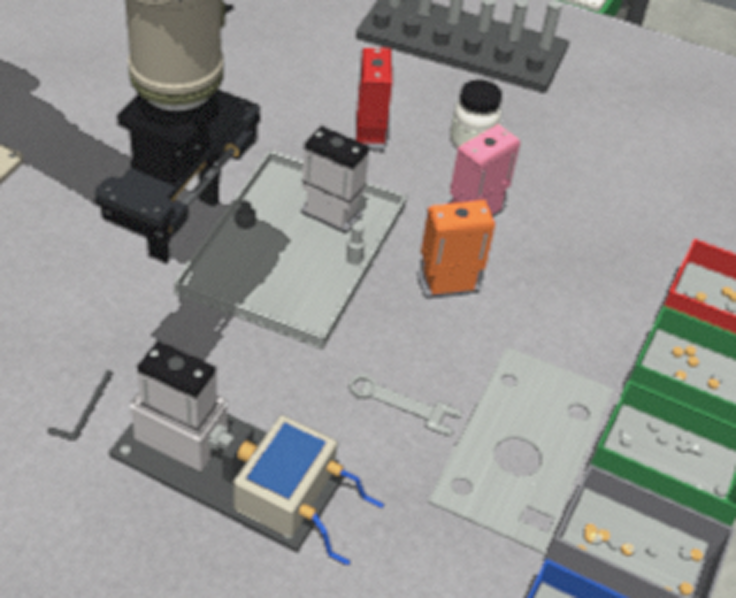

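The heavier magazine sits upright and deep in the well at (178,400). The lighter one stands in the tray at (335,180), the gripper is clear, and nothing else has moved. Handing in.

```bash
python3 -c "
from bench import r
print(r.close_job())"
```

```text
the job is handed in; nothing more can be done
None
```

The job is handed in at about 21 s (no verdict came back): the heavier magazine (about 0.68 kg) is home on the pad, past the catch and seated with about 20 N, and the lighter one (about 0.33 kg) stands upright in the tray with the gripper clear.

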